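# Balance the ballasted probe boom on its post

## Task

The ballast inside the probe boom is clamped at an unknown place, so find the boom's balance point by lifting it at trial points, and lift it level and clear of the bench. Then leave it balanced by itself across the top of the stand's narrow post: level, in line with the stand, with the white probe head out over the clear tank. Never let it tip steeply, and leave the bottle, the stepped block and the screwdriver where they are.

Things in the scene. Friction and masses are not known exactly. Their poses are not given: they have to be found in the camera images.
- boom: loose aluminium profile, 24 wide, 32 high, lying flat on the bench. Origin: on its underside, mid-width; x along it towards the probe head, z up. Plain, grippable profile from x = -170 to +120 mm (black end cap to -174 mm). Total mass 0.7 to 0.9 kg, about half of it ballast clamped unseen inside; that does not shift in use. The balance point is on the centre line, anywhere from x = -60 to +70 mm
- boom_mid (a point): middle of the profile's height above the boom's origin (x = 0, 16 mm above the underside). Held off its balance point, the boom loads the gripper with a moment about the level axis across the boom, heavy end down; a loose or weak grip lets it tip
- probe_head (a point): centre of the boom's white probe head, at x = +145 mm and 23 mm above the underside. The head is 50 long, 44 wide, 46 mm high, flush underneath, from x = +120 to +170 mm; its steel transducer nose (26 mm diameter) reaches x = +186 mm
- stand: fixed black base board 360 x 150 x 12 mm (80 mm behind the post to 280 mm ahead of it) with an upright steel post on a 46 mm square foot and an empty open clear plastic tank 200 x 120 mm, rim 45 mm above the bench, 50 to 250 mm ahead of the post. Origin: on the bench under the post; x from the post along the board's middle over the tank, z up
- post_top (a point): middle of the post's flat top, 70 mm above the bench. The top measures only 18 mm along the stand's x and 24 mm across, so the boom stays up only if its balance point is within 9 mm of the middle
- gel_bottle: bystander: small white bottle, 48 mm diameter, 100 mm tall, origin at its foot
- step_block: bystander: stepped steel calibration block 60 x 30 x 35 mm, origin under its middle
- driver: bystander: screwdriver 160 mm long lying on the bench

How it is judged (in metres and radians):
On the way:
1. the boom is lifted level and clear of the bench (underside 30 mm up, within 6 degrees of level) (height (world z) of boom above 0.03 m and angle between boom's own z axis and vertical below 0.105 rad), for 0.3 s.
At the end, for the whole second after the job is handed in: the boom rests by itself on the post's top (underside within 5 mm of its height), level within 4 degrees, its length within 9 degrees of the stand's x, the probe head on the tank side over the tank, at rest (z of boom in the frame of post_top between -0.005 and 0.005 m and angle between boom's own z axis and vertical below 0.07 rad and angle between the x axis of boom and the x axis of stand, either way round below 0.16 rad and x of probe_head in the frame of stand above 0.05 m and contact force between boom and stand above 2 N and linear speed of boom below 0.01 m/s and angular speed of boom below 0.05 rad/s); the robot touches nothing.
It fails at once if the boom tips more than 25 degrees (angle between boom's own z axis and vertical above 0.44 rad).
It fails at once if the bottle is moved by more than 30 mm (distance of gel_bottle from where it was at the start of the episode above 0.03 m).
It fails at once if the stepped block is moved by more than 30 mm (distance of step_block from where it was at the start of the episode above 0.03 m).
It fails at once if the screwdriver is moved by more than 30 mm (distance of driver from where it was at the start of the episode above 0.03 m).
It also fails if it takes over 72 s, if anything falls off the work surface, if the arm or the gripper's body presses on something with over 40 N, if the wrist force passes 120 N, or if a joint passes its speed limit or range.

## Robot

A 6-joint arm with a two-finger parallel gripper is mounted at the origin on the work surface. World frame = base frame: x ahead of the robot, y to its left, z up, the work surface at z = 0. Lengths are in mm, angles in rad, forces in N, time in s.
With the tool pointing down it reaches from about 275 to 750 mm from the base axis. Payload 10.2 kg.
Tool frame: the origin (TCP) lies midway between the tips of the shut fingers; the grasp point (between the pads) lies 19 mm behind it; z points along the fingers, y is the line along which they close (so a half turn about z gives the same grasp; the last joint's range is limited). The gripper opens to 85 mm and grips with 20 to 120 N. Pads are 22 mm wide; open, the fingers measure 114 mm over their backs; the gripper's body (76 mm by 85 mm) begins 54 mm behind the grasp point. The pads swing forward as they close: fully open they stand 13 mm farther back than shut.
Start: joints at [-1.522, 0.313, 1.498, -0, 1.331, -0.223], TCP at [140.931, -505.736, 195.894] pointing down, gripper open.
Joint ranges: [-2.94, 2.94], [-0.97, 2.17], [0.19, 2.56], [-1.23, 4.37], [0.02, 3.11], [-2.88, 2.88]. Speed limits (rad/s): [2.39, 2.39, 3.01, 3.14, 3.14, 3.14].

## Interface

Orientations are given as a unit quaternion [w, x, y, z].
In Python, from rig import ctrl gives the robot as it stands.
- The arm moves only by the tool send_rows, never from a script. Its argument "targets" is a list of rows, each an object with "offset": the shift along the world's x, y, z in cm, a list of three; "spin": the turn about the world's z in rad. A call has 1 to 8 rows; each row is the pose to reach, as a shift and turn from the pose commanded when the call began; what a row does not reach only later rows make up. A row lasts 1/12 s, in which the tool goes at most 41.7 mm and 7.16 degrees, less where a joint would pass 70% of its speed; a pose out of reach is approached as far as the arm can. A call with a gripper value outside its range is refused whole. "grip" is the opening, from 0 (shut) to 1 (fully open), set as the call begins (left out, the last holds). The fingers move at their own pace and stop on an object; "squeeze" is the grip in N (left out, the last holds). Time passes only in rows, so rows that repeat a pose let the fingers close. It gives the time, the measured TCP pose, the force, the opening and the grip force at its end, in the units of the state.
- ctrl.sense(): the state, without advancing time (a new reading comes with each control period).
- ctrl.capture(name): name is "side" or "top"; returns (picture, depth): 420x560x3 uint8, red, green, blue; 420x560 float32, mm along the optical axis (not along the pixel's ray), 0 where there is no reading.
- ctrl.calibration(name): a dict with "fx", "fy", "cx", "cy" (pixels), "view" (4x4, takes a point from world to camera coordinates). Camera axes: x right, y down, z forward; pixel columns grow to the right and rows downward; lengths in mm; the calibration is good to about 2 mm. A picture is of the moment at which its call begins. calibration takes no time and is no camera call.
- ctrl.finish_job(): hands the job in; it is judged then, once.
Trained networks look in the newest picture that a camera, given by its name, has taken for a name from the list of things; names that differ only in an ending like _2 or _b are one class to them, and where a whole thing is asked for, a point or a joint stands for the part that bears it (a point fixed in the world has none). Each returns a list of dicts, best first, with "conf" (0 to 1); they miss things now and then, are a little off and sometimes report something else, mostly with a low value. They report only what shows in the picture. A call takes as long as a camera call.
- ctrl.search_frame(camera, query): "box" ([left, top, right, bottom] in pixels, round what is visible of it).
- ctrl.place_of(camera, query): "uv" ([column, row] in pixels: a listed point, or the origin of a listed thing).
The state is a dict: "time_s": time; "joints": joint angles; "dq": joint speeds; "tau": joint torques, N m; "eef_pos": TCP position; "ee_rot": TCP orientation; "force": force on the tool from outside, world axes, zero at the start; "wrist_torque": the same for the moment, N m; "grip_width": opening from 0.0 (shut) to 1.0 (fully open); "grip_force": force on a finger pad.
Only numpy, scipy, OpenCV 4.12 (cv2) and the standard library are available. Lean on these libraries where they do the work, as an engineer would, in place of code of your own. Each camera call takes 0.05 s, during which the arm holds its last target. There are 200 camera calls.

## Working session

There is one attempt and no reset: what is moved stays moved. The work goes in short steps, Python scripts to look and compute and a tool call to move; the robot and the scene stay as the last step left them, time stands still between calls to the robot, and variables do not carry over. Pictures are saved under pics/ and viewed, at most 10 in all, crops included, and the job is handed in when it is done.

Besides the shell and the picture viewer there is one more tool, called after ">>>" as a command line: name --argument value ..., lists and objects as JSON in quotes. send_rows: Moves the arm, as the interface text tells. Its arguments: {"type":"object","properties":{"targets":{"type":"array"},"grip":{"type":"number"},"squeeze":{"type":"number"}},"required":["targets"]}

```bash
ls; mkdir -p pics; cat > h.py <<'E'
import numpy as np, cv2
from rig import ctrl
def cap(n,f=None):
    p,d=ctrl.capture(n)
    if f: cv2.imwrite('pics/'+f,p[:,:,::-1])
    return p,d
def cam(n):
    c=ctrl.calibration(n); V=np.array(c['view']); return c,V
def at_z(n,uv,z):
    c,V=cam(n); r=np.array([(uv[0]-c['cx'])/c['fx'],(uv[1]-c['cy'])/c['fy'],1.])
    R=V[:3,:3];o=-R.T@V[:3,3]; d=R.T@r
    return o+d*(z-o[2])/d[2]
def cloud(n,d):
    c,V=cam(n); v,u=np.mgrid[:d.shape[0],:d.shape[1]]
    P=np.stack([(u-c['cx'])/c['fx']*d,(v-c['cy'])/c['fy']*d,d],-1)
    return (P-V[:3,3])@V[:3,:3]
E
python3 - <<'E'
from h import *
p,d=cap('top','t0.png'); q,e=cap('side','s0.png')
cv2.imwrite('pics/b0.png',cv2.resize(np.vstack([p,q])[:,:,::-1],(400,600)))
for nm,z in [('boom_mid',16),('probe_head',23),('post_top',70),('boom',0),('stand',0),('gel_bottle',0),('step_block',0),('driver',0)]:
    for r in ctrl.place_of('top',nm)[:2]: print(nm,r['conf'],np.round(r['uv']),np.round(at_z('top',r['uv'],z)))
E
```

```text
pics
boom_mid 0.85 [380. 228.] [ 540. -279.   16.]
probe_head 0.86 [394. 178.] [ 674. -319.   23.]
post_top 0.88 [219. 221.] [552. 147.  70.]
boom 0.76 [380. 226.] [ 545. -283.    0.]
stand 0.82 [224. 228.] [540. 143.   0.]
stand 0.37 [126. 245.] [491. 414.   0.]
gel_bottle 0.74 [127. 250.] [476. 410.   0.]
step_block 0.55 [272. 272.] [421.  11.   0.]
driver 0.79 [443. 241.] [ 505. -452.    0.]
driver 0.71 [275. 270.] [424.   2.   0.]
```

View pics/t0.png

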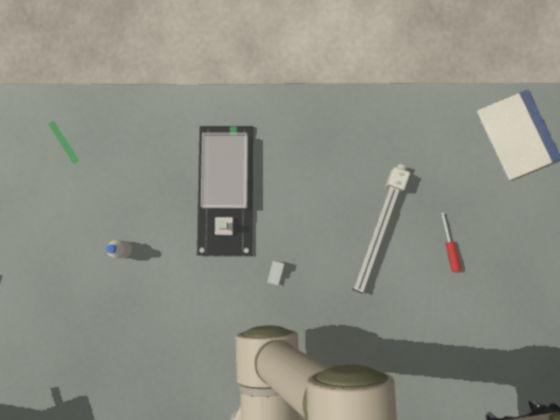

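View pics/s0.png

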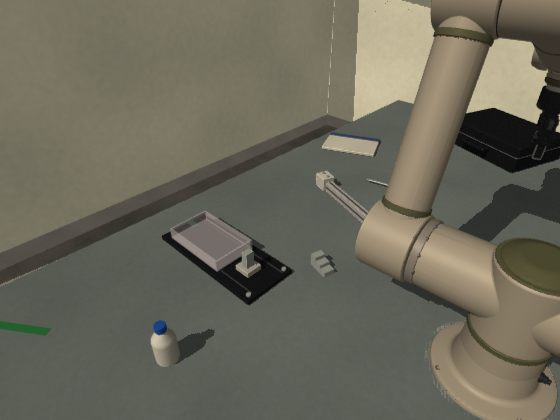

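The top view shows the boom running from about (360,290) to its head at (400,175), the stand's post at (224,226) with the tank ahead of it (towards +x), the block at (276,272), the bottle at (120,249) and the screwdriver at (450,245). Next I refine the boom and stand poses with depth.

```bash
python3 - <<'E'
from h import *
p,d=cap('top'); P=cloud('top',d)
ok=d>0
def rect(m,nm):
    X=P[m&ok]; (c,s,a)=cv2.minAreaRect(X[:,:2].astype(np.float32)); print(nm,len(X),np.round(c,1),np.round(s,1),a,'z',np.median(X[:,2]))
    return X
z=P[...,2];v,u=np.mgrid[:420,:560]
m=(u>345)&(u<415)&(v>155)&(v<300)
X=rect(m&(z>24)&(z<39),'boom prof')
a=X[:,:2]-X[:,:2].mean(0);_,_,w=np.linalg.svd(a,full_matrices=False);print('axis',w[0],np.arctan2(*w[0][::-1]),X[:,:2].mean(0))
H=rect(m&(z>40),'head')
m=(u>185)&(u<265)&(v>115)&(v<265)
rect(m&(z>6)&(z<60),'stand board')
T=rect(m&(z>62)&(z<85),'post top');print(T.mean(0))
print(np.median(z[(u>300)&(u<340)&(v>150)&(v<250)&ok]))
s=ctrl.sense();print(s['time_s'],s['eef_pos'],s['ee_rot'],s['force'],s['grip_width'])
E
```

```text
boom prof 1113 [ 538.5 -279.7] [ 45.1 359.4] 70.89411163330078 z 32.15772637443125
axis [-0.94072161  0.33917968] 2.7955479014006155 [ 519.11157582 -269.11654856]
head 308 [ 614.2 -303.9] [ 43.8 168.5] 69.47402954101562 z 45.983085170765676
stand board 7084 [645.4 141. ] [408.2 216.1] 1.2239118814468384 z 14.853667648343986
post top 64 [542.3 140.6] [16.  23.2] 0.2250448614358902 z 70.37373185699732
[542.26714158 140.97401086  70.40658851]
0.11852271721103165
0.55 [ 140.95440923 -505.720572    195.89462558] [-5.75687099e-06  9.90777798e-01  1.35496697e-01  1.00640712e-05] [ 0.49705147 -0.36207626  0.33579807] 0.998477349776351
```

```bash
python3 - <<'E'
from h import *
p,d=cap('top'); P=cloud('top',d); z=P[...,2];ok=d>0;v,u=np.mgrid[:420,:560]
m=(u>345)&(u<415)&(v>155)&(v<300)&ok
X=P[m&(z>30.5)&(z<34)][:,:2]; H=P[m&(z>44)&(z<48)][:,:2]
a=np.array([.94,-.34])
for _ in range(3):
    t=X@a; X=X[t<H@a.T.min() if False else t<(H@a).min()-5]; c=X.mean(0)
    w=np.linalg.svd(X-c,full_matrices=False)[2][0]; a=w*np.sign(w[0])
n=np.array([-a[1],a[0]]); t=H@a
print('axis',a,np.arctan2(a[1],a[0]),'width',np.ptp((X-c)@n))
print('prof t',(X@a).min(),(X@a).max(),'head',np.percentile(t,[1,50,99]),'head n',np.median((H-c)@n))
for t0 in ((X@a).min()+174, np.median(t)-145, np.percentile(t,99.)-170): print('origin',c+a*(t0-c@a))
m=(u>185)&(u<265)&(v>115)&(v<265)&ok
T=P[m&(z>68)&(z<73)][:,:2];print('post',(T.min(0)+T.max(0))/2,len(T))
B=P[m&(z>8)&(z<16)]
ys=[]
for x in range(480,800,10):
    s=B[abs(B[:,0]-x)<5][:,1]
    if len(s)>5: ys.append((x,s.min(),s.max()))
ys=np.array(ys); print('board slopes',np.polyfit(ys[:,0],ys[:,1],1),np.polyfit(ys[:,0],ys[:,2],1), B[:,0].min(),B[:,0].max())
E
```

```text
axis [ 0.93955877 -0.34238767] -0.3494569870465795 width 24.74345094430277
prof t 422.8369592648418 709.3539685808124 head [715.9073     740.46359669 764.25821514] head n -1.2506942794240667
origin [ 534.97192533 -275.12496335]
origin [ 533.68157048 -274.65474094]
origin [ 532.54904366 -274.24203316]
post [542.24869607 141.28889861] 47
board slopes [-6.66223265e-04  6.74412437e+01] [-8.58223797e-03  2.22353098e+02] 445.89561804488653 838.8970144326814
```

>>> send_rows --targets '[{"offset":[5,4,0],"spin":-0.12},{"offset":[10,6,0],"spin":-0.24},{"offset":[15,9,0],"spin":-0.36},{"offset":[20,12,0],"spin":-0.48},{"offset":[25,15,0],"spin":-0.61},{"offset":[30,18,0],"spin":-0.61},{"offset":[34,20,-3],"spin":-0.61},{"offset":[39.5,23,-5],"spin":-0.61}]' --grip 1.0 --squeeze 110

```text
time_s: 1.27
eef_pos: [410.6, -346.0, 179.7]
ee_rot: [0.001, 0.986, -0.168, 0.001]
force: [-0.3, -0.7, -0.7]
grip_width: 1.001
grip_force: 0.0
```

>>> send_rows --targets '[{"offset":[3,1.6,-1],"spin":-0.012},{"offset":[6,3.2,-2],"spin":-0.012},{"offset":[9,5,-4],"spin":-0.012},{"offset":[12.7,7,-7],"spin":-0.012},{"offset":[12.7,7,-7],"spin":-0.012},{"offset":[12.7,7,-7],"spin":-0.012},{"offset":[12.7,7,-7],"spin":-0.012}]'

```text
time_s: 1.85
eef_pos: [535.5, -277.4, 109.4]
ee_rot: [0.0, 0.985, -0.174, -0.0]
force: [-0.0, -0.0, -0.3]
grip_width: 1.0
grip_force: 0.0
```

```bash
python3 - <<'E'
from h import *
s=ctrl.sense();print(s['eef_pos'],s['ee_rot'],s['force'],s['wrist_torque'])
E
```

```text
[ 535.54759486 -277.43640849  109.41030752] [ 1.52010488e-04  9.84749031e-01 -1.73980771e-01 -1.15148648e-04] [-0.03782924 -0.02362799 -0.33488831] [-0.03939569  0.05630987 -0.0240118 ]
```

>>> send_rows --targets '[{"offset":[0.1,0.2,-4],"spin":0},{"offset":[0.1,0.2,-7.5],"spin":0},{"offset":[0.1,0.2,-9.5],"spin":0},{"offset":[0.1,0.2,-10.5],"spin":0},{"offset":[0.1,0.2,-10.5],"spin":0},{"offset":[0.1,0.2,-10.5],"spin":0}]'

```text
time_s: 2.35
eef_pos: [537.0, -276.5, 5.9]
ee_rot: [0.001, 0.985, -0.175, 0.001]
force: [0.1, 0.4, 1.2]
grip_width: 0.999
grip_force: 0.0
```

>>> send_rows --targets '[{"offset":[0,0,0],"spin":0},{"offset":[0,0,0],"spin":0},{"offset":[0,0,0],"spin":0},{"offset":[0,0,0],"spin":0},{"offset":[0,0,0],"spin":0},{"offset":[0,0,0],"spin":0},{"offset":[0,0,0],"spin":0},{"offset":[0,0,0],"spin":0}]' --grip 0.0 --squeeze 115

```text
time_s: 3.02
eef_pos: [536.8, -275.1, 4.1]
ee_rot: [-0.0, 0.985, -0.174, -0.0]
force: [0.0, -0.7, -0.7]
grip_width: -0.002
grip_force: 0.0
```

```bash
python3 - <<'E'
from h import *
s=ctrl.sense();print(s['eef_pos'],s['ee_rot'],s['force'],s['wrist_torque'])
E
```

```text
[ 536.79872733 -275.08486171    4.14183979] [-2.50218097e-05  9.84712217e-01 -1.74189117e-01 -3.37902610e-05] [ 0.01650775 -0.65066034 -0.6562829 ] [ 0.03500446 -0.0012505  -0.02661489]
```

```bash
python3 - <<'E'
from h import *
p,d=cap('top');q,e=cap('side')
a=cv2.resize(p[130:340,280:480],(400,420),interpolation=2);b=cv2.resize(q[130:340,280:480],(400,420),interpolation=2)
cv2.imwrite('pics/c1.png',np.hstack([a,b])[:,:,::-1])
for n,z in (('boom_mid',16),('probe_head',23)):
  ctrl.sense()
  for r in ctrl.place_of('top',n)[:1]: print(n,r['conf'],at_z('top',r['uv'],z))
s=ctrl.sense();print(s['grip_width'],s['grip_force'])
E
```

```text
probe_head 0.83 [ 671.1742967 -321.1100626   23.       ]
0.0019303252419693756 0.0
```

View pics/c1.png

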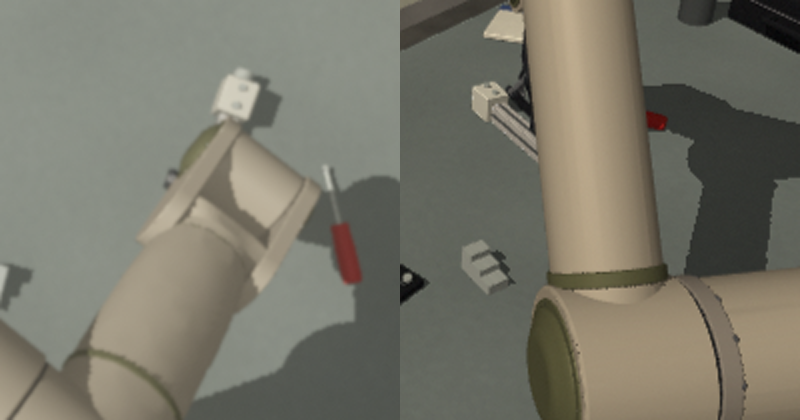

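The crops show the head at (240,95) on the left and the gripper mostly hidden behind the arm, with the boom apparently unmoved. The opening reads 0 with no force, so I check where the fingers really are with the side depth.

```bash
python3 - <<'E'
from h import *
q,e=cap('side');P=cloud('side',e);ok=e>0
c,V=cam('side')
for X in ([537,-275,4],[537,-275,60],[533.5,-274.6,32],[670,-324,46]):
    r=V[:3,:3]@np.array(X)+V[:3,3];print(X,r[0]/r[2]*c['fx']+c['cx'],r[1]/r[2]*c['fy']+c['cy'])
m=ok&(P[...,2]>2)&(abs(P[...,0]-560)<160)&(abs(P[...,1]+280)<110)
dark=m&(q.max(-1)<60)&(P[...,2]<110)
for lo in range(0,110,10):
    k=dark&(P[...,2]>=lo)&(P[...,2]<lo+10)
    if k.sum()>3: X=P[k]; print(lo,k.sum(),np.round(np.percentile(X[:,:2],[5,50,95],axis=0)).tolist())
cv2.imwrite('pics/c2.png',cv2.resize(q[70:210,300:440],(600,600),interpolation=2)[:,:,::-1])
s=ctrl.sense();print(s['grip_width'],s['eef_pos'],s['time_s'])
E
```

```text
[537, -275, 4] 346.96281641315295 206.35878362158223
[537, -275, 60] 348.6898178632595 191.13220597211742
[533.5, -274.6, 32] 348.66569425454963 199.31514536253837
[670, -324, 46] 324.250302585854 174.8508761875797
40 4 [[535.0, -267.0], [539.0, -267.0], [543.0, -264.0]]
50 5 [[539.0, -267.0], [543.0, -265.0], [544.0, -264.0]]
60 6 [[539.0, -267.0], [543.0, -266.0], [545.0, -264.0]]
80 4 [[533.0, -247.0], [534.0, -246.0], [547.0, -245.0]]
90 15 [[532.0, -264.0], [536.0, -246.0], [555.0, -236.0]]
100 22 [[533.0, -268.0], [538.0, -240.0], [555.0, -231.0]]
0.0017398992948463494 [ 536.79091799 -275.10698727    4.13351652] 3.2667
```

View pics/c2.png

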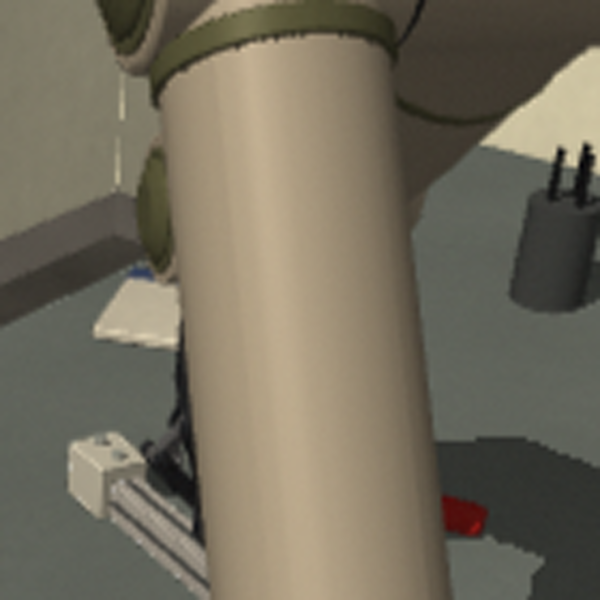

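The visible finger is just behind and above the profile at about (180,480), and the profile looks undisturbed. A small 8 mm lift will show from the force whether the boom is held.

>>> send_rows --targets '[{"offset":[0,0,0.3],"spin":0},{"offset":[0,0,0.6],"spin":0},{"offset":[0,0,0.8],"spin":0},{"offset":[0,0,0.8],"spin":0},{"offset":[0,0,0.8],"spin":0},{"offset":[0,0,0.8],"spin":0}]'

```text
time_s: 3.77
eef_pos: [536.8, -275.0, 12.1]
ee_rot: [-0.0, 0.985, -0.174, -0.0]
force: [0.2, -0.5, 0.3]
grip_width: 0.002
grip_force: 0.0
```

```bash
python3 - <<'E'
from h import *
s=ctrl.sense();print(s['grip_width'],s['grip_force'],s['eef_pos'],s['force'],s['wrist_torque'])
p,d=cap('top');P=cloud('top',d);z=P[...,2];v,u=np.mgrid[:420,:560]
m=(d>0)&(u>345)&(u<415)&(v>155)&(v<300)&(z>10)&(z<60)
a=np.array([.9396,-.3424]);n=np.array([.3424,.9396]);R=P[...,:2]-[533.5,-274.6]
for t in range(-170,180,20):
    k=m&(abs(R@a-t)<10)&(abs(R@n)<40)
    if k.sum()>5: print(t,k.sum(),np.round(np.percentile(z[k],90),1),np.round(np.percentile((R@n)[k],[5,95]),1))
E
```

```text
0.002278762218654165 0.0 [ 536.7668101  -275.04939263   12.13413068] [ 0.15589085 -0.48073707  0.34599444] [ 0.03553403 -0.0409774   0.07714836]
110 21 38.7 [ 3.7 18.3]
130 159 48.7 [-19.9  21. ]
150 138 49.3 [-19.1  21.3]
170 88 49.1 [-19.5  20.1]
```

>>> send_rows --targets '[{"offset":[0,0,0.8],"spin":0},{"offset":[0,0,1.6],"spin":0},{"offset":[0,0,2.0],"spin":0},{"offset":[0,0,2.0],"spin":0}]'

```text
time_s: 4.15
eef_pos: [537.5, -275.6, 33.8]
ee_rot: [0.001, 0.985, -0.174, 0.001]
force: [-0.2, -0.3, -0.7]
grip_width: -0.004
grip_force: 0.0
```

```bash
python3 - <<'E'
from h import *
s=ctrl.sense();print(s['grip_width'],s['grip_force'],s['eef_pos'],s['force'],s['wrist_torque'])
p,d=cap('top');P=cloud('top',d);z=P[...,2];v,u=np.mgrid[:420,:560]
a=np.array([.9396,-.3424]);n=np.array([.3424,.9396]);R=P[...,:2]-[533.5,-274.6]
k=(d>0)&(abs(R@a-145)<20)&(abs(R@n)<15);print(np.percentile(z[k],[10,50,90]))
A=np.c_[(R@a)[k],(R@n)[k],np.ones(k.sum())];print(np.linalg.lstsq(A,z[k],rcond=None)[0])
q,e=cap('side');cv2.imwrite('pics/c3.png',cv2.resize(q[120:240,300:440],(700,600),interpolation=2)[:,:,::-1])
E
```

```text
-0.0035428433540030733 0.0 [ 537.47681931 -275.60443509   33.81292295] [-0.24177964 -0.25123621 -0.6951993 ] [ 0.00205736  0.01222946 -0.00189663]
[43.55187874 46.76470149 51.03947988]
[ 1.63996532e-03 -6.73161215e-03  4.67007346e+01]
```

View pics/c3.png

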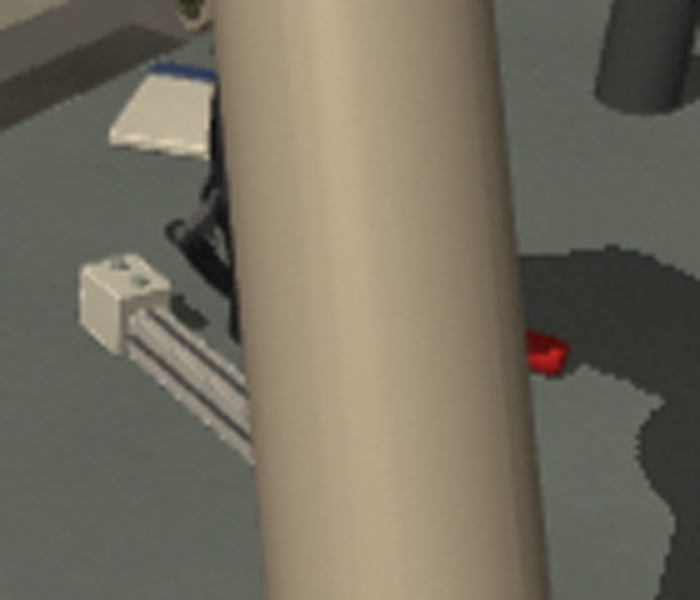

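The boom lies level and untouched, with the visible finger ending around (240,340), so the fingers closed without catching it. A gentle touch-down with shut fingers onto the profile top will show the true tip height.

>>> send_rows --targets '[{"offset":[0,0,-0.2],"spin":0},{"offset":[0,0,-0.4],"spin":0},{"offset":[0,0,-0.6],"spin":0},{"offset":[0,0,-0.6],"spin":0}]'

```text
time_s: 4.58
eef_pos: [536.5, -274.8, 25.3]
ee_rot: [-0.0, 0.985, -0.174, -0.001]
force: [-1.6, -0.9, -0.1]
grip_width: 0.002
grip_force: 0.0
```

>>> send_rows --targets '[{"offset":[0,0,4],"spin":0},{"offset":[1,4,8],"spin":0},{"offset":[2,8,8],"spin":0},{"offset":[3,12,8],"spin":0},{"offset":[3,16,8],"spin":0},{"offset":[3,20,8],"spin":0},{"offset":[3,20,8],"spin":0},{"offset":[3,20,8],"spin":0}]'

```text
time_s: 5.25
eef_pos: [566.8, -72.5, 106.2]
ee_rot: [-0.0, 0.985, -0.172, -0.0]
force: [0.4, -0.5, -0.1]
grip_width: -0.003
grip_force: 0.0
```

```bash
python3 - <<'E'
from h import *
s=ctrl.sense();print(s['grip_width'],s['eef_pos'],s['force'])
q,e=cap('side');c,V=cam('side');T=s['eef_pos'];uv=[]
for dz in (0,50):
    r=V[:3,:3]@(np.array(T)+[0,0,dz])+V[:3,3];uv.append((r[0]/r[2]*c['fx']+c['cx'],r[1]/r[2]*c['fy']+c['cy']))
print(uv);u,v=map(int,uv[0])
u0=max(0,u-90);v0=max(0,v-100);print(u0,v0)
cr=cv2.resize(q[v0:v0+150,u0:u0+180],(720,600),interpolation=2)
for a in uv: cv2.drawMarker(cr,(int((a[0]-u0)*4),int((a[1]-v0)*4)),(255,0,0),0,12)
cv2.imwrite('pics/c4.png',cr[:,:,::-1])
E
```

```text
-0.003116500882536949 [566.75605734 -72.54544009 106.22696928] [ 0.35219731 -0.5051779  -0.13843658]
[(np.float64(297.8350079578171), np.float64(200.86090431161657)), (np.float64(298.2689397360671), np.float64(185.0489671093902))]
207 100
```

View pics/c4.png

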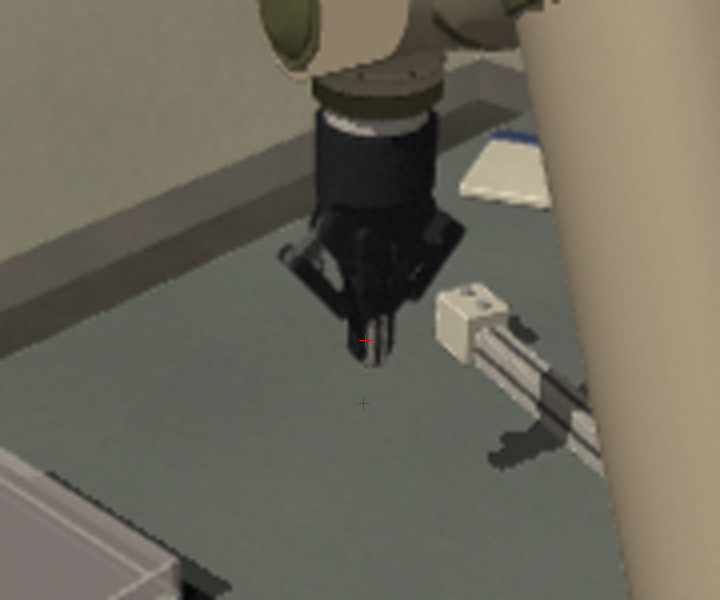

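The shut fingertips end at about (372,365) in the crop, well above the TCP marker at (363,403). I measure the true tip position with depth.

```bash
python3 - <<'E'
from h import *
s=ctrl.sense()
for n in ('side','top'):
    q,e=cap(n);P=cloud(n,e);T=np.array(s['eef_pos']);R=P-T
    m=(e>0)&(np.linalg.norm(R[...,:2],axis=-1)<60)&(P[...,2]>60)&(R[...,2]<70)
    for lo in range(-40,70,6):
        k=m&(R[...,2]>=lo)&(R[...,2]<lo+6)
        if k.sum()>1: print(n,lo,k.sum(),np.round(np.percentile(R[k][:,:2],[5,50,95],axis=0)).tolist())
c,V=cam('side');print('cam pos',-V[:3,:3].T@V[:3,3])
E
```

```text
side 32 4 [[-12.0, -2.0], [-9.0, 5.0], [-3.0, 7.0]]
side 38 12 [[-13.0, -3.0], [-11.0, 5.0], [-5.0, 10.0]]
side 44 22 [[-13.0, -7.0], [-6.0, 7.0], [8.0, 12.0]]
side 50 19 [[-14.0, -10.0], [-12.0, 6.0], [8.0, 12.0]]
side 56 26 [[-13.0, -10.0], [-9.0, 8.0], [6.0, 13.0]]
side 62 23 [[-13.0, -10.0], [-9.0, 7.0], [7.0, 12.0]]
side 68 11 [[-13.0, -7.0], [-11.0, 7.0], [4.0, 11.0]]
cam pos [-22.92600474 611.85241176 689.40609809]
```

The real fingertips sit about 33 mm above the reported TCP (x and y agree), so heights must be commanded about 33 mm lower. Going back with the gripper open.

>>> send_rows --targets '[{"offset":[-0.5,-4,0],"spin":0},{"offset":[-1,-8,0],"spin":0},{"offset":[-1.5,-12,0],"spin":0},{"offset":[-2.2,-16,0],"spin":0},{"offset":[-2.8,-20.3,0],"spin":0},{"offset":[-2.8,-20.3,-3],"spin":0},{"offset":[-2.8,-20.3,-6],"spin":0},{"offset":[-2.8,-20.3,-8],"spin":0}]' --grip 1.0

```text
time_s: 6.07
eef_pos: [536.8, -280.2, 23.3]
ee_rot: [-0.001, 0.984, -0.176, -0.001]
force: [0.2, 0.3, -1.1]
grip_width: 1.002
grip_force: 0.0
```

>>> send_rows --targets '[{"offset":[0,0,-2],"spin":0},{"offset":[0,0,-3.5],"spin":0},{"offset":[0,0,-4.7],"spin":0},{"offset":[0,0,-5.3],"spin":0},{"offset":[0,0,-5.3],"spin":0},{"offset":[0,0,-5.3],"spin":0}]'

```text
time_s: 6.57
eef_pos: [538.9, -278.8, -26.4]
ee_rot: [0.0, 0.985, -0.175, 0.0]
force: [0.2, -0.1, 0.6]
grip_width: 1.001
grip_force: 0.0
```

>>> send_rows --targets '[{"offset":[0,0.2,-0.2],"spin":0},{"offset":[0,0.2,-0.2],"spin":0},{"offset":[0,0.2,-0.2],"spin":0},{"offset":[0,0.2,-0.2],"spin":0},{"offset":[0,0.2,-0.2],"spin":0},{"offset":[0,0.2,-0.2],"spin":0},{"offset":[0,0.2,-0.2],"spin":0},{"offset":[0,0.2,-0.2],"spin":0}]' --grip 0.0 --squeeze 115

```text
time_s: 7.23
eef_pos: [539.1, -276.6, -28.0]
ee_rot: [0.0, 0.985, -0.174, 0.001]
force: [-2.5, -0.7, 5.3]
grip_width: 0.257
grip_force: 114.0
```

```bash
cat > st.py <<'E'
from h import *
s=ctrl.sense()
a=np.array([.9396,-.3424]);n=np.array([.3424,.9396]);R=s['eef_pos'][:2]-np.array([533.5,-274.6])
w=np.array(s['wrist_torque'])
print(s['time_s'],np.round(s['eef_pos'],1),'along',R@a,'n',R@n,'F',np.round(s['force'],2),'M',np.round(w,3),'M.n',w[:2]@n,'M.a',w[:2]@a,s['grip_width'],s['grip_force'])
E
python3 st.py
```

```text
7.2333 [ 539.1 -276.6  -28. ] along 5.944532102253885 n 0.009790686125563238 F [-2.47 -0.67  5.33] M [-0.054  0.317  0.098] M.n 0.2791147298515166 M.a -0.15929119206749962 0.25695070673396425 114.01158213615417
```

Gripped. A slight trial lift at x ≈ +6 mm.

>>> send_rows --targets '[{"offset":[0,0,0.3],"spin":0},{"offset":[0,0,0.6],"spin":0},{"offset":[0,0,0.9],"spin":0},{"offset":[0,0,0.9],"spin":0},{"offset":[0,0,0.9],"spin":0},{"offset":[0,0,0.9],"spin":0},{"offset":[0,0,0.9],"spin":0}]'

```text
time_s: 7.82
eef_pos: [538.6, -276.0, -20.1]
ee_rot: [-0.0, 0.985, -0.174, -0.0]
force: [0.4, 0.7, -7.5]
grip_width: 0.258
grip_force: 112.9
```

```bash
python3 st.py; cat > tilt.py <<'E'
from h import *
# tilt from visible head top (top camera) : slope along axis; height
p,d=cap('top');P=cloud('top',d);z=P[...,2]
a=np.array([.9396,-.3424]);n=np.array([.3424,.9396]);R=P[...,:2]-[533.5,-274.6]
k=(d>0)&(abs(R@a-145)<20)&(abs(R@n)<15);print('head top',np.median(z[k]),k.sum())
k=(d>0)&((R@a)<-100)&((R@a)>-165)&(abs(R@n)<8);print('tail top',np.median(z[k]) if k.sum() else None,k.sum())
E
python3 tilt.py
```

```text
7.8167 [ 538.6 -276.   -20.1] along 5.289679913581142 n 0.4767159588882119 F [ 0.42  0.69 -7.53] M [-0.212 -0.405 -0.038] M.n -0.45315184950577597 M.a -0.06102610013391443 0.2581476095373195 112.94101238250732
head top 54.94332259067207 176
tail top 408.70860551239525 125
```

The boom (about 0.77 kg) hangs nearly level with a moment pointing to the tail side, d ≈ −60 mm, so the balance point is near x ≈ −54. I set it down and regrip there.

>>> send_rows --targets '[{"offset":[0,0,-0.3],"spin":0},{"offset":[0,0,-0.6],"spin":0},{"offset":[0,0,-0.8],"spin":0},{"offset":[0,0,-0.8],"spin":0}]'

```text
time_s: 8.2
eef_pos: [538.7, -276.0, -27.9]
ee_rot: [-0.0, 0.985, -0.174, -0.0]
force: [-0.5, 0.8, -7.0]
grip_width: 0.259
grip_force: 113.3
```

>>> send_rows --targets '[{"offset":[0,0,0],"spin":0},{"offset":[0,0,0],"spin":0},{"offset":[0,0,0],"spin":0},{"offset":[0,0,1],"spin":0},{"offset":[0,0,4],"spin":0},{"offset":[-2.8,1,6],"spin":0},{"offset":[-5.5,2,6],"spin":0},{"offset":[-5.5,2,6],"spin":0}]' --grip 1.0

```text
time_s: 8.87
eef_pos: [480.6, -254.3, 33.5]
ee_rot: [-0.0, 0.985, -0.174, -0.001]
force: [-0.8, 0.9, -0.1]
grip_width: 1.003
grip_force: 0.0
```

```bash
python3 st.py;python3 tilt.py
```

```text
8.8667 [ 480.6 -254.3   33.5] along -56.654639665532734 n 0.9266819428834409 F [-0.8   0.93 -0.14] M [-0.023  0.045  0.069] M.n 0.03432747425654815 M.a -0.03647879003455637 1.0031536464033088 0.0
head top 46.26066845624206 169
tail top 418.4333957731635 203
```

>>> send_rows --targets '[{"offset":[0.1,0,-3],"spin":0},{"offset":[0.1,0,-5],"spin":0},{"offset":[0.1,0,-6],"spin":0},{"offset":[0.1,0,-6.2],"spin":0},{"offset":[0.1,0,-6.2],"spin":0},{"offset":[0.1,0,-6.2],"spin":0}]'

```text
time_s: 9.42
eef_pos: [485.6, -256.7, -28.8]
ee_rot: [0.0, 0.985, -0.174, 0.001]
force: [-0.1, -0.1, 1.0]
grip_width: 0.997
grip_force: 0.0
```

>>> send_rows --targets '[{"offset":[0,0,0],"spin":0},{"offset":[0,0,0],"spin":0},{"offset":[0,0,0],"spin":0},{"offset":[0,0,0],"spin":0},{"offset":[0,0,0],"spin":0},{"offset":[0,0,0],"spin":0},{"offset":[0,0,0],"spin":0},{"offset":[0,0,0],"spin":0}]' --grip 0.0 --squeeze 115

```text
time_s: 10.08
eef_pos: [484.8, -256.4, -29.2]
ee_rot: [0.0, 0.985, -0.174, 0.0]
force: [-2.9, -0.7, 6.1]
grip_width: 0.259
grip_force: 113.9
```

>>> send_rows --targets '[{"offset":[0,0,0.5],"spin":0},{"offset":[0,0,1],"spin":0},{"offset":[0,0,1],"spin":0},{"offset":[0,0,1],"spin":0},{"offset":[0,0,1],"spin":0},{"offset":[0,0,1],"spin":0},{"offset":[0,0,1],"spin":0}]'

```text
time_s: 10.67
eef_pos: [484.6, -255.9, -20.1]
ee_rot: [-0.0, 0.985, -0.174, -0.0]
force: [0.6, -0.3, -8.3]
grip_width: 0.257
grip_force: 113.1
```

```bash
for i in 1 2 3 4 5 6; do python3 st.py;python3 tilt.py|head -1;done
```

```text
10.6667 [ 484.6 -255.9  -20.1] along -52.328826743133156 n 0.8186201167449283 F [ 0.62 -0.26 -8.28] M [0.018 0.051 0.021] M.n 0.05363910240092878 M.a -0.0006802930084043931 0.25664847927475826 113.14864754676819
head top 55.314547056627866 177
10.7167 [ 484.7 -256.   -20.1] along -52.2570727581552 n 0.7356526284202793 F [-0.36  0.72 -7.06] M [0.029 0.033 0.002] M.n 0.040679492435253255 M.a 0.015690074767657335 0.2570092458338789 113.14840793609619
head top 55.57434252407105 169
10.7667 [ 484.7 -256.   -20. ] along -52.20068149300663 n 0.7412126088246428 F [ 0.37 -0.68 -8.71] M [-0.02   0.004  0.019] M.n -0.0033118723579222075 M.a -0.02004222857442736 0.256491877419936 113.14860820770264
head top 54.79687721508368 173
10.8167 [ 484.7 -256.1  -20. ] along -52.16696896061275 n 0.7070849536957532 F [ 0.49 -1.03 -8.06] M [0.034 0.063 0.037] M.n 0.07084743959019055 M.a 0.01048488680794691 0.2642979612139464 113.1488299369812
head top 55.70323930082815 174
10.8667 [ 484.8 -256.1  -19.9] along -52.15249052357151 n 0.7264123215491497 F [-0.08  0.77 -7.8 ] M [ 0.048  0.056 -0.031] M.n 0.06917462585420563 M.a 0.0257961579667776 0.25700478502012075 113.14847946166992
head top 55.6311392757162 167
10.9167 [ 484.8 -256.1  -19.9] along -52.12630206083923 n 0.7100947063332013 F [ 0.34  0.87 -7.81] M [-0.007  0.042 -0.051] M.n 0.03763582258030035 M.a -0.02072936905388667 0.25364963474806723 113.14866900444031
head top 55.32547767297139 175
```

The boom hangs level at x ≈ −52 with only a small residual moment (balance about +4 mm ahead of the grip). Now the real lift, collecting more readings.

>>> send_rows --targets '[{"offset":[0,0,2],"spin":0},{"offset":[0,0,4.5],"spin":0},{"offset":[0,0,7],"spin":0},{"offset":[0,0,9],"spin":0},{"offset":[0,0,9.5],"spin":0},{"offset":[0,0,9.5],"spin":0},{"offset":[0,0,9.5],"spin":0},{"offset":[0,0,9.5],"spin":0}]'

```text
time_s: 11.63
eef_pos: [484.0, -255.5, 73.4]
ee_rot: [-0.001, 0.985, -0.174, -0.001]
force: [0.3, 0.3, -8.6]
grip_width: 0.259
grip_force: 115.0
```

```bash
cat > avg.py <<'E'
from h import *
import sys
y=float(sys.argv[1]);n=np.array([-np.sin(y),np.cos(y)]);a=np.array([np.cos(y),np.sin(y)]);r=[]
for i in range(12):
    ctrl.capture('top' if i%2 else 'side');s=ctrl.sense();w=np.array(s['wrist_torque'])[:2];r.append((w@n,w@a,s['force'][2]))
print(s['time_s'],np.round(s['eef_pos'],1),np.mean(r,0),np.std(r,0)/3.5,'d',-1000*np.mean(r,0)[0]/np.mean(r,0)[2])
E
python3 avg.py -.349; python3 tilt.py
```

```text
12.2333 [ 484.8 -256.1   75.2] [ 2.19250331e-02 -6.04456700e-03 -8.46883491e+00] [0.00757241 0.00937721 0.08057829] d 2.5889078461925776
head top 149.65077712327425 271
tail top 450.3199957515439 205
```

Level. Carrying to the stand and turning by +0.345.

>>> send_rows --targets '[{"offset":[0.3,2,0],"spin":0.03},{"offset":[0.8,5,0],"spin":0.08},{"offset":[1.2,8.5,0],"spin":0.13},{"offset":[1.7,12,0],"spin":0.18},{"offset":[2.2,15.5,0],"spin":0.23},{"offset":[2.7,19,0],"spin":0.28},{"offset":[3.2,22.5,0],"spin":0.33},{"offset":[3.7,26,0],"spin":0.345}]'

```text
time_s: 12.95
eef_pos: [521.9, 5.6, 75.4]
ee_rot: [0.0, 1.0, -0.001, 0.0]
force: [0.1, -0.5, -9.7]
grip_width: 0.26
grip_force: 114.9
```

>>> send_rows --targets '[{"offset":[0.4,3.5,0],"spin":0},{"offset":[0.9,7,0],"spin":0},{"offset":[1.3,10,0],"spin":0},{"offset":[1.5,12,0],"spin":0},{"offset":[1.7,13.5,0],"spin":0},{"offset":[1.7,13.7,0],"spin":0},{"offset":[1.7,13.7,0],"spin":0},{"offset":[1.7,13.7,0],"spin":0}]'

```text
time_s: 13.62
eef_pos: [538.7, 140.4, 75.1]
ee_rot: [0.0, 1.0, -0.003, -0.0]
force: [-0.2, -1.0, -7.8]
grip_width: 0.254
grip_force: 115.1
```

```bash
python3 avg.py 0; python3 - <<'E'
from h import *
p,d=cap('top');P=cloud('top',d);z=P[...,2]
k=(d>0)&(z>120)&(z<170)&(abs(P[...,1]-141)<60)&(P[...,0]>640)&(P[...,0]<800)
X=P[k];print('head',np.round(cv2.minAreaRect(X[:,:2].astype(np.float32)),1) if 0 else cv2.minAreaRect(X[:,:2].astype(np.float32)),np.median(X[:,2]),np.median(X[:,:2],0))
c=ctrl.sense();print(c['ee_rot'])
q,e=cap('side','s5.png')
E
```

```text
14.2167 [538.8 140.8  75.2] [ 0.03354544 -0.00906425 -8.39829539] [0.0057906  0.00529953 0.15543556] d 3.994315628502699
head ((709.4239501953125, 140.97862243652344), (45.21866989135742, 136.83001708984375), 89.95291900634766) 141.90109877493785 [719.0904829  139.36289735]
[-3.87314920e-07  9.99996637e-01 -2.59342752e-03  7.67664997e-06]
```

View pics/s5.png

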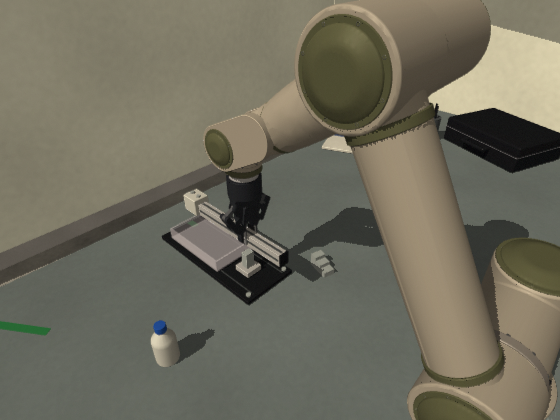

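The picture shows the boom level above the post (248,255) with the white head out over the tank (195,200). Lowering.

>>> send_rows --targets '[{"offset":[0,0,-0.8],"spin":0},{"offset":[0,0,-1.8],"spin":0},{"offset":[0,0,-2.6],"spin":0},{"offset":[0,0,-3],"spin":0},{"offset":[0,0,-3.1],"spin":0},{"offset":[0,0,-3.2],"spin":0},{"offset":[0,0,-3.2],"spin":0},{"offset":[0,0,-3.2],"spin":0}]'

```text
time_s: 14.98
eef_pos: [539.0, 140.9, 43.4]
ee_rot: [-0.0, 1.0, -0.003, 0.0]
force: [1.1, -0.7, -7.9]
grip_width: 0.259
grip_force: 115.2
```

>>> send_rows --targets '[{"offset":[0,0,-0.1],"spin":0},{"offset":[0,0,-0.1],"spin":0},{"offset":[0,0,-0.1],"spin":0}]'

```text
time_s: 15.23
eef_pos: [538.9, 140.9, 42.3]
ee_rot: [-0.0, 1.0, -0.003, 0.0]
force: [-0.6, 0.8, -9.2]
grip_width: 0.255
grip_force: 115.2
```

```bash
python3 avg.py 0
```

```text
15.8333 [538.8 140.9  42.2] [ 3.11798584e-02  5.05492864e-03 -8.71918635e+00] [0.00766623 0.0079936  0.12485128] d 3.576005506737923
```

Not yet in contact; continuing in 0.5–1 mm steps.

>>> send_rows --targets '[{"offset":[0,0,-0.1],"spin":0},{"offset":[0,0,-0.1],"spin":0},{"offset":[0,0,-0.1],"spin":0}]'

```text
time_s: 16.08
eef_pos: [538.7, 140.9, 41.1]
ee_rot: [-0.0, 1.0, -0.003, -0.0]
force: [-0.6, -0.1, -8.6]
grip_width: 0.257
grip_force: 115.2
```

>>> send_rows --targets '[{"offset":[0,0,-0.06],"spin":0},{"offset":[0,0,-0.06],"spin":0},{"offset":[0,0,-0.06],"spin":0}]'

```text
time_s: 16.33
eef_pos: [538.9, 140.9, 40.8]
ee_rot: [-0.0, 1.0, -0.003, 0.0]
force: [-1.7, 0.7, -5.2]
grip_width: 0.257
grip_force: 115.7
```

>>> send_rows --targets '[{"offset":[0,0,-0.06],"spin":0},{"offset":[0,0,-0.06],"spin":0},{"offset":[0,0,-0.06],"spin":0}]'

```text
time_s: 16.58
eef_pos: [538.9, 140.9, 40.7]
ee_rot: [0.0, 1.0, -0.003, 0.0]
force: [-5.1, -1.2, 4.2]
grip_width: 0.262
grip_force: 116.9
```

```bash
python3 avg.py 0
```

```text
17.1833 [538.9 140.9  40.7] [ 0.88710798 -0.13375833  4.4146473 ] [0.00733025 0.01239706 0.14958811] d -200.9465133732757
```

Contact at about 40.8. I back off 0.6 mm so that the post just carries it, then loosen.

>>> send_rows --targets '[{"offset":[0,0,0.06],"spin":0},{"offset":[0,0,0.06],"spin":0},{"offset":[0,0,0.06],"spin":0}]'

```text
time_s: 17.43
eef_pos: [538.9, 140.9, 40.7]
ee_rot: [-0.0, 1.0, -0.003, 0.0]
force: [-3.5, -0.3, 0.8]
grip_width: 0.258
grip_force: 116.1
```

>>> send_rows --targets '[{"offset":[0,0,0],"spin":0},{"offset":[0,0,0],"spin":0},{"offset":[0,0,0],"spin":0},{"offset":[0,0,0],"spin":0}]' --squeeze 20

```text
time_s: 17.77
eef_pos: [538.9, 140.9, 40.8]
ee_rot: [-0.0, 1.0, -0.003, 0.0]
force: [-4.9, 0.1, 3.2]
grip_width: 0.25
grip_force: 116.3
```

```bash
python3 avg.py 0; python3 st.py
```

```text
18.3667 [538.9 140.9  40.7] [ 0.74027288 -0.07256635  4.55643509] [0.00764997 0.00656645 0.22858818] d -162.46755823793916
18.3667 [538.9 140.9  40.7] along -137.21239838236528 n 392.24825757978283 F [-3.95 -1.46  4.87] M [-0.063  0.744  0.011] M.n 0.6776663322462969 M.a -0.31399495934550153 0.26505084800253326 116.62931084632874
```

>>> send_rows --targets '[{"offset":[0,0,0.03],"spin":0},{"offset":[0,0,0.03],"spin":0},{"offset":[0,0,0.03],"spin":0},{"offset":[0,0,0.03],"spin":0}]' --squeeze 20 --grip 0.0

```text
time_s: 18.7
eef_pos: [538.9, 140.9, 40.7]
ee_rot: [-0.0, 1.0, -0.003, 0.0]
force: [-2.9, -1.1, 1.8]
grip_width: 0.259
grip_force: 116.5
```

```bash
python3 avg.py 0; python3 st.py
```

```text
19.3 [538.9 140.9  40.8] [ 0.24375683 -0.00158495 -0.28762094] [0.02705322 0.00988045 0.29367067] d 847.4933265991883
19.3 [538.9 140.9  40.8] along -137.21128204930562 n 392.2479910560288 F [-0.95  1.06 -1.96] M [ 0.055  0.112 -0.007] M.n 0.12370099422462072 M.a 0.013499787729248593 0.2578039347971209 116.49084448814392
```

>>> send_rows --targets '[{"offset":[0,0,0],"spin":0},{"offset":[0,0,0],"spin":0}]' --grip 0.3

```text
time_s: 19.47
eef_pos: [539.1, 140.9, 41.0]
ee_rot: [-0.0, 1.0, -0.003, 0.0]
force: [-0.3, -0.9, 0.1]
grip_width: 0.301
grip_force: 0.0
```

```bash
cat > lev.py <<'E'
from h import *
p,d=cap('top');P=cloud('top',d);z=P[...,2]
k=(d>0)&(z>85)&(z<150)&(abs(P[...,1]-141)<15)&(abs(P[...,0]-736)<18)
s=ctrl.sense();print(s['time_s'],'head top z',np.median(z[k]),k.sum(),np.median(P[k][:,1]),'F',np.round(s['force'],2),s['grip_width'],s['grip_force'])
E
python3 lev.py;python3 lev.py
```

```text
19.5167 head top z 116.93716772487127 166 141.06958408252473 F [ 0.07 -0.4  -0.3 ] 0.3031724660697942 0.0
19.5667 head top z 116.77261581824207 164 140.44799905066378 F [0.34 0.01 0.46] 0.30337298431180265 0.0
```

>>> send_rows --targets '[{"offset":[0,0,0],"spin":0},{"offset":[0,0,0],"spin":0},{"offset":[0,0,0],"spin":0},{"offset":[0,0,0],"spin":0}]'

```text
time_s: 19.9
eef_pos: [538.8, 140.9, 40.9]
ee_rot: [-0.0, 1.0, -0.003, 0.0]
force: [-0.2, 0.7, 0.1]
grip_width: 0.302
grip_force: 0.0
```

```bash
python3 lev.py;python3 lev.py
```

```text
19.95 head top z 117.49072008749732 167 141.36104570717777 F [-0.15 -0.99  0.01] 0.29985252108262206 0.0
20.0 head top z 116.92985631497992 167 140.31125092115442 F [ 0.24  1.   -0.38] 0.3023396617776597 0.0
```

Stable and level with the grip loose. Opening fully and retracting straight up.

>>> send_rows --targets '[{"offset":[0,0,0],"spin":0},{"offset":[0,0,0],"spin":0},{"offset":[0,0,0],"spin":0},{"offset":[0,0,0],"spin":0},{"offset":[0,0,0],"spin":0}]' --grip 0.8

```text
time_s: 20.42
eef_pos: [538.8, 140.9, 40.8]
ee_rot: [0.0, 1.0, -0.003, 0.0]
force: [-0.2, -0.0, 1.2]
grip_width: 0.806
grip_force: 0.0
```

>>> send_rows --targets '[{"offset":[0,0,1],"spin":0},{"offset":[0,0,2.5],"spin":0},{"offset":[0,0,5],"spin":0},{"offset":[0,0,8],"spin":0},{"offset":[0,0,11],"spin":0},{"offset":[0,0,14],"spin":0},{"offset":[0,0,14],"spin":0},{"offset":[0,0,14],"spin":0}]'

```text
time_s: 21.08
eef_pos: [539.4, 141.0, 182.9]
ee_rot: [-0.0, 1.0, -0.003, 0.002]
force: [-1.1, 0.1, -0.7]
grip_width: 0.798
grip_force: 0.0
```

```bash
python3 lev.py;python3 -c "
from h import *
cap('side','s6.png')"; python3 lev.py
```

```text
21.1333 head top z 116.71214691950577 167 140.67910942956033 F [-0.2   0.26 -0.62] 0.798870114411808 0.0
21.2333 head top z 117.04991641477795 166 140.36315781519343 F [0.78 0.43 0.43] 0.8027843664474936 0.0
```

View pics/s6.png

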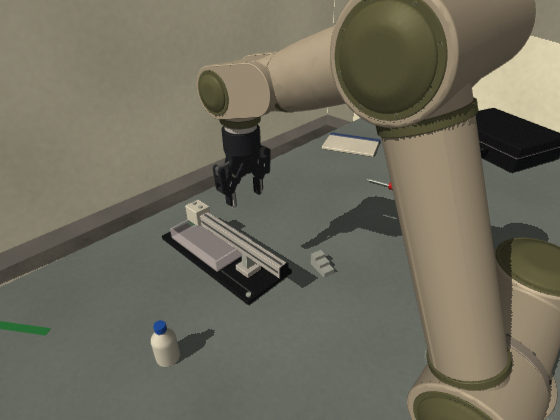

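The boom stands by itself, level on the post at (247,262), with the head at (197,210) over the tank, and the gripper is well clear. Handing in.

```bash
python3 -c "
from rig import ctrl
print(ctrl.finish_job())"
```

```text
the job is handed in; nothing more can be done
None
```

The boom is balanced by itself on the post, level and in line with the stand, with the probe head over the tank. I handed the job in at about 21 s, but it returned no verdict. The balance point came out near x = −49 mm.

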